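# Push the coffee carton between the shelf dividers

### The arm

A 6-joint arm with a two-finger parallel gripper is mounted at the origin on the work surface. World frame = base frame: x ahead of the robot, y to its left, z up, the work surface at z = 0. Lengths are in m, angles in rad, forces in N, time in s.
With the tool pointing down it reaches from about 0.3 to 0.875 m from the base axis. Payload 6.4 kg.
Tool frame: the origin (TCP) lies on the centre line of the jaws, within the pads' length; the fingertips stand 25 mm ahead of it and the grasp point (between the pads) lies 6 mm ahead of it; y points along the fingers, x is the direction in which the jaws open and shut, and the axes are right-handed (so a half turn about y gives the same grasp; the last joint's range is limited). The gripper opens to 85 mm and grips with 20 to 120 N. Pads are 22 mm wide; open, the fingers measure 114 mm over their backs; the gripper's body (76 mm by 85 mm) begins 54 mm behind the grasp point. The pads swing forward as they close: fully open they stand 13 mm farther back than shut.
Start: joints at [-1.488, 0.181, 1.607, -0, 1.354, -0.206], TCP at [0.164, -0.551, 0.256] pointing down, gripper open.
Joint ranges: [-2.99, 2.99], [-0.89, 2.07], [0.3, 2.58], [-1.14, 4.28], [0, 2.63], [-3.12, 3.12]. Speed limits (rad/s): [2.57, 2.57, 3.01, 3.14, 3.14, 3.14].

### API

Orientations are given as a unit quaternion [w, x, y, z].
In Python, from cell import ctrl gives the robot as it stands. The module is installed in compiled form; this text tells all that it offers.
- The arm moves only by the tool servo_tool, never from a script. Its argument "targets" is one flat list of numbers, 5 for each row, row after row: the gripper command: -1 is fully open, 1 is shut, values between are in proportion, then the shift along the tool's x, y, z in m, then the turn about the tool's y in degrees. In form: [jaw, dx, dy, dz, twist, jaw, dx, dy, dz, twist, ...]. A call has 1 to 12 rows; each row is the pose to reach, as a shift and turn from the pose measured when the call began, along the tool's axes at that moment; what a row does not reach only later rows make up. A row lasts 1/8 s, in which the tool goes at most 62.5 mm and 10.7 degrees, less where a joint would pass 70% of its speed; a pose out of reach is approached as far as the arm can. A call with a gripper value outside its range is refused whole. The fingers move at their own pace and stop on an object; "squeeze" is the grip in N (left out, the last holds). Time passes only in rows, so rows that repeat a pose let the fingers close. It gives the time, the measured TCP pose, the force and the opening at its end, in the units of the state.
- ctrl.get_state(): the state, without advancing time (a new reading comes with each control period).
- ctrl.get_image(name): name is "side" or "top"; returns the picture (400x640x3 uint8, blue, green, red); there is no depth.
- ctrl.camera_params(name): a dict with "fx", "fy", "cx", "cy" (pixels), "k1" (the pictures are not rectified: a ray, as slopes to the right and down, at radius r is drawn at 1 + k1 r^2 times it, then the intrinsics apply), "pose" (4x4, takes a point from camera to world coordinates). Camera axes: x right, y up, looking along -z (the intrinsics and any distortion apply to the point x, -y, -z); pixel columns grow to the right and rows downward; lengths in m; the calibration is good to about 2 mm. A picture is of the moment at which its call begins. camera_params takes no time and is no camera call.
- ctrl.hand_in(): hands the job in, once; it reports no verdict.
Trained networks look in the newest picture that a camera, given by its name, has taken for a name from the list of things; names that differ only in an ending like _2 or _b are one class to them, and where a whole thing is asked for, a point or a joint stands for the part that bears it (a point fixed in the world has none). Each returns a list of dicts, best first, with "confidence" (0 to 1); they miss things now and then, are a little off and sometimes report something else, mostly with a low value. They report only what shows in the picture. A call takes as long as a camera call. They do not tell look-alikes from the thing itself.
- ctrl.boxes_of(camera, name): "extent" ([left, top, width, height] in pixels, round what is visible of it).
The state is a dict: "clock": time; "qpos": joint angles; "joint_velocities": joint speeds; "joint_torque": joint torques, N m; "tcp_pos": TCP position; "ee_rot": TCP orientation; "contact_force": force on the tool from outside, world axes, zero at the start; "wrist_torque": the same for the moment, N m; "finger_gap": finger opening in m.
Only numpy, scipy, OpenCV 4.12 (cv2) and the standard library are available. Lean on these libraries where they do the work, as an engineer would, in place of code of your own. Each camera call takes 0.05 s, during which the arm holds its last target. There are 200 camera calls.

### The job

Restock the empty middle slot of the shelf display: with the fingertips, gently push the yellow coffee carton along the shelf board, through the narrow gap between the two orange dividers, until it sits square and flush against the blue back stop. Only push it: do not squeeze, lift or tip it, and leave the other stock where it stands. Finish with the hand clear of everything.

Things in the scene. Friction and masses are not known exactly. Their poses are not given: they have to be found in the camera images.
- lane: The fixed shelf display: two orange dividers and a long blue back stop, screwed to the bare wooden board (z = 0) on which the carton slides; there is no floor plate. Origin on the board midway between the dividers. Its x axis is the push direction, through the gap and away from the robot; y along the back stop, to the left; z up.
- gap (a point): Midway between the two orange dividers, at the height of their tops (35 mm); axes as the display's. The clear gap is 67 mm wide (33.5 mm either side in y). Each divider is 16 mm thick in y and runs from x = -26 mm (towards the robot, ending in a half-round nose of 8 mm radius) to x = +18 mm.
- stop (a point): Middle of the upper near edge of the blue back stop, 110 mm beyond the gap point in the display's x; axes as the display's. The stop is a rigid wall 12 mm thick, 30 mm high, 300 mm long, with a blue ledge with white tags behind. Between dividers (ending 92 mm before it) and stop the middle slot is open at its sides up to the neighbouring boxes.
- carton: The loose yellow coffee carton (pale band, brown dot on top), a rigid box: 80 mm along x, 62 mm along y, 42 mm high, 0.14 to 0.28 kg. Origin at the centre of its underside, z up. It starts on the robot's side of the gap, up to 40 mm off the gap's line, its x within about 20 degrees of the display's x. It goes in lengthwise, same way round; flush, its origin is 70 mm past the gap point.
- dark_box: Bystander: a loose black-brown coffee box, 76 x 58 x 50 mm high, in one of the two slots beside the middle one, just in front of the back stop, its centre about 97 mm to the side of the gap's line. Origin at the centre of its underside. Leave alone.
- red_box: Bystander: a loose red coffee box, 76 x 58 x 50 mm high, in the other side slot. Origin at the centre of its underside. Leave alone.
- coffee_jar: Bystander: an amber glass jar with a black cap, 54 mm diameter, 80 mm high, standing about 0.2 m to one side of the gap. Origin at the centre of its underside. Leave alone.
- tin: Bystander: a steel tin with a green label, 60 mm diameter, 70 mm high, standing about 0.2 m to the other side of the gap. Origin at the centre of its underside. Leave alone.
Mind the look-alikes: they are no part of the job. What is shaped like the carton but pink or purple is not meant.

How it is judged:
By the outcome, as a careful person would: the job done as asked, in the order asked, and still so for the second after the job is handed in, with the robot touching nothing.
It also fails if it takes over 64 s, if anything falls off the work surface, if the arm or the gripper's body presses on something with over 40 N, if the wrist force passes 120 N, or if a joint passes its speed limit or range.

## Working session

There is one attempt and no reset: what is moved stays moved. The work goes in short steps, Python scripts to look and compute and a tool call to move; the robot and the scene stay as the last step left them, time stands still between calls to the robot, and variables do not carry over. Pictures are saved under pics/ and viewed, about 8 in all and at most 12, crops included, and the job is handed in when it is done.

Besides the shell and the picture viewer there is one more tool, called after "Call:" by a JSON object that holds its "op" and its "data", one argument or row to a line. servo_tool: Moves the arm, as the interface text tells. Its arguments: {"type":"object","properties":{"targets":{"type":"array","items":{"type":"number"}},"squeeze":{"type":"number"}},"required":["targets"]}

```bash
mkdir -p pics; cat > h.py <<'E'
import numpy as np, cv2
from cell import ctrl
def pix2world(cam,uv,z):
    p=ctrl.camera_params(cam); K=np.array([[p['fx'],0,p['cx']],[0,p['fy'],p['cy']],[0,0,1.]])
    uv=np.asarray(uv,float).reshape(-1,1,2)
    n=cv2.undistortPoints(uv,K,np.array([p['k1'],0,0,0,0.]))[:,0]
    T=np.array(p['pose']); d=np.c_[n[:,0],-n[:,1],-np.ones(len(n))]@T[:3,:3].T; o=T[:3,3]
    s=(z-o[2])/d[:,2]; return o+d*s[:,None]
def world2pix(cam,P):
    p=ctrl.camera_params(cam);T=np.array(p['pose']); q=(np.asarray(P,float)-T[:3,3])@T[:3,:3]
    x=q[:,0]/-q[:,2]; y=-q[:,1]/-q[:,2]; f=1+p['k1']*(x*x+y*y)
    return np.c_[x*f*p['fx']+p['cx'],y*f*p['fy']+p['cy']]
E
python3 - <<'E'
from h import *
for c in('top','side'):
    cv2.imwrite(f'pics/{c}0.png',ctrl.get_image(c)); print(c,{k:np.round(v,3).tolist() for k,v in ctrl.camera_params(c).items()})
    for n in('carton','lane','dark_box','red_box','coffee_jar','tin'):
        print(n,[(np.round(b['extent'],1).tolist(),round(b['confidence'],2)) for b in ctrl.boxes_of(c,n)])
s=ctrl.get_state(); print({k:np.round(s[k],4).tolist() for k in s})
E
```

```text
top {'fx': 490.586, 'fy': 490.586, 'cx': 319.68, 'cy': 199.25, 'k1': -0.063, 'pose': [[0.026, 0.985, -0.172, 0.404], [-1.0, 0.028, 0.008, 0.052], [0.013, 0.172, 0.985, 0.971], [0.0, 0.0, 0.0, 1.0]]}
carton [([261.6, 206.4, 41.1, 46.1], 0.87), ([224.7, 270.7, 41.5, 50.6], 0.7), ([343.0, 221.9, 45.9, 41.5], 0.66), ([225.0, 125.5, 32.5, 42.4], 0.31)]
lane [([212.9, 100.2, 149.7, 90.7], 0.82)]
dark_box [([322.4, 113.9, 32.4, 47.8], 0.95)]
red_box [([224.6, 124.5, 34.4, 46.0], 0.89), ([376.2, 144.4, 33.2, 34.7], 0.54)]
coffee_jar [([169.5, 186.6, 34.3, 36.6], 0.58)]
tin [([374.1, 143.6, 37.2, 34.3], 0.55)]
side {'fx': 408.471, 'fy': 408.471, 'cx': 314.779, 'cy': 199.5, 'k1': -0.081, 'pose': [[-0.982, 0.075, -0.172, 0.437], [-0.186, -0.496, 0.848, 0.683], [-0.021, 0.865, 0.501, 0.447], [0.0, 0.0, 0.0, 1.0]]}
carton [([320.4, 225.1, 49.3, 45.2], 0.97), ([385.6, 254.7, 69.3, 52.1], 0.7), ([338.1, 181.6, 42.8, 46.1], 0.62)]
lane [([184.8, 192.1, 115.5, 110.7], 0.87)]
dark_box [([231.8, 191.9, 42.9, 33.4], 0.68)]
red_box [([205.2, 246.1, 58.1, 48.3], 0.56), ([272.2, 282.1, 41.8, 66.6], 0.52)]
coffee_jar [([271.7, 283.5, 40.6, 69.0], 0.62)]
tin [([275.7, 159.4, 31.2, 42.1], 0.95)]
{'clock': 0.7, 'qpos': [-1.4883, 0.1807, 1.607, -0.0, 1.3538, -0.2063], 'joint_velocities': [-0.0016, 0.0015, -0.0012, -0.0016, 0.0033, 0.0014], 'joint_torque': [-0.001, -44.4721, -35.1616, -0.0005, 0.0007, 0.0], 'tcp_pos': [0.1638, -0.5512, 0.2563], 'ee_rot': [-0.5667, 0.5667, -0.4229, 0.4229], 'contact_force': [0.4291, -0.1652, -0.1478], 'wrist_torque': [0.0263, 0.0255, 0.02], 'finger_gap': 0.0854}
```

View pics/top0.png

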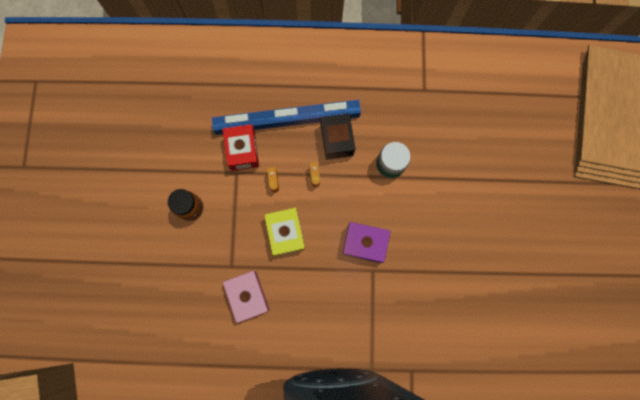

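View pics/side0.png

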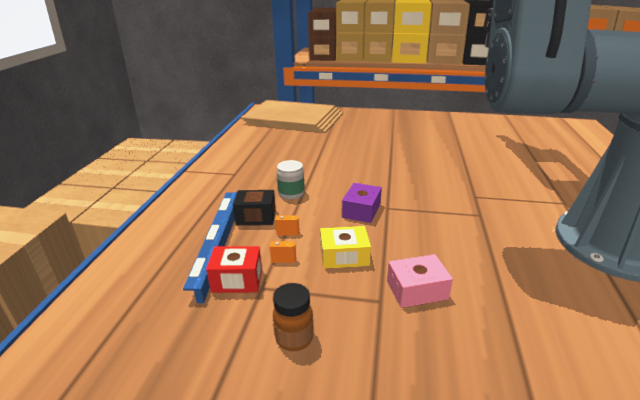

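The top view shows the yellow carton at (284,231), the dividers at (273,180) and (315,175), and the stop running from (213,125) to (360,107). Pink (245,297) and purple (367,242) are decoys. I'll fit the models to colour masks in both cameras next.

```bash
cat > fit.py <<'E'
from h import *
from scipy.optimize import minimize
S=8
def mask(img,kind):
    h=cv2.cvtColor(img,cv2.COLOR_BGR2HSV); H,Sa,V=[h[...,i].astype(int) for i in range(3)]
    if kind=='carton': m=(H>=25)&(H<=35)&(Sa>140)&(V>90)
    if kind=='div': m=(H>=9)&(H<=22)&(Sa>215)&(V>150)
    if kind=='blue': m=(H>=100)&(H<=125)&(Sa>140)&(V>50)
    return m.astype(np.uint8)*255
def clean(m,roi,hull):
    o=np.zeros_like(m); x,y,w,h=[int(v) for v in roi]; o[y:y+h,x:x+w]=m[y:y+h,x:x+w]
    n,l,st,_=cv2.connectedComponentsWithStats(o)
    out=np.zeros_like(o)
    for i in range(1,n):
        if st[i,4]>=25: out[l==i]=255
    if hull:
        c=cv2.convexHull(cv2.findNonZero(out)); cv2.fillConvexPoly(out,c,255)
    return out
def box(x0,x1,y0,y1,z1): return np.array([[x,y,z] for x in(x0,x1) for y in(y0,y1) for z in(0,z1)])
CART=[box(-.04,.04,-.031,.031,.042)]
def nose(y):
    a=np.linspace(np.pi/2,1.5*np.pi,9); P=[(-.018+.008*np.cos(t),y+.008*np.sin(t)) for t in a]+[(.018,y-.008),(.018,y+.008)]
    return np.array([[x,yy,z] for x,yy in P for z in(0,.035)])
DIV=[nose(.0415),nose(-.0415)]
def place(P,q):
    c,s=np.cos(q[2]),np.sin(q[2]); return np.c_[q[0]+c*P[:,0]-s*P[:,1],q[1]+s*P[:,0]+c*P[:,1],P[:,2]]
def render(cam,parts,q,roi):
    x,y,w,h=roi; o=np.zeros((h*S,w*S),np.uint8)
    for P in parts:
        uv=(world2pix(cam,place(P,q))-[x,y]+.5)*S-.5
        cv2.fillConvexPoly(o,cv2.convexHull(np.round(uv*16).astype(np.int32)),255,shift=4)
    return cv2.resize(o,(w,h),interpolation=cv2.INTER_AREA).astype(float)/255
def fit(obs,parts,q0):
    # obs: list (cam,mask,roi)
    def cost(q): return sum(np.abs(render(c,parts,q,r)-m[r[1]:r[1]+r[3],r[0]:r[0]+r[2]]/255.).sum() for c,m,r in obs)
    best=None
    for k in range(3):
        sx=np.array([q0]+[np.array(q0)+d for d in np.diag([.008,.008,.1])*(1,-1,.5)[k]])
        r=minimize(cost,q0,method='Nelder-Mead',options=dict(initial_simplex=sx,xatol=1e-5,fatol=.01)); q0=r.x
        if best is None or r.fun<best.fun: best=r
    return best.x,best.fun
def rel(lane,q):
    c,s=np.cos(lane[2]),np.sin(lane[2]); d=q[:2]-lane[:2]
    return np.array([c*d[0]+s*d[1],-s*d[0]+c*d[1],q[2]-lane[2]])
E
python3 - <<'E'
from fit import *
I={c:cv2.imread(f'pics/{c}0.png') for c in('top','side')}
R={('top','carton'):(255,200,60,65),('side','carton'):(312,218,66,60),('top','div'):(262,158,64,40),('side','div'):(266,210,38,58)}
for kind,parts in(('carton',CART),('div',DIV)):
    allobs=[]
    for c in I:
        r=R[c,kind]; m=clean(mask(I[c],kind),r,kind=='carton'); print(c,kind,(m>0).sum())
        cv2.imwrite(f'pics/m_{c}_{kind}.png',m[r[1]:r[1]+r[3],r[0]:r[0]+r[2]]); allobs.append((c,m,r))
    p=pix2world('top',[[284,229] if kind=='carton' else [294,177]],.035)[0]
    for obs in(allobs[:1],allobs[1:],allobs):
        q,f=fit(obs,parts,[p[0],p[1],.1]); print(kind,[o[0] for o in obs],np.round(q[:2]*1e3,1),np.round(np.degrees(q[2]),2),round(f,1))
# stop: blue near upper edge & far side
m=clean(mask(I['top'],'blue'),(205,95,165,45),False)
t=[]
for x in list(range(262,318,2)):
    ys=np.nonzero(m[:,x])[0]
    t.append((x,ys.min(),ys.max()))
t=np.array(t); print(t[::6])
a=pix2world('top',np.c_[t[:,0],t[:,2]+.5],.0); print('low edge z0 fit',np.polyfit(a[:,1],a[:,0],1),a[:,:2].mean(0))
xs=range(220,356,2); ys=[np.nonzero(m[:,x])[0].min()-.5 for x in xs]
b=pix2world('top',np.c_[list(xs),ys],.03); pf=np.polyfit(b[:,1],b[:,0],1); print('far edge',pf,'yaw',-np.degrees(np.arctan(pf[0])),b[:,:2].mean(0), np.std(b[:,0]-np.polyval(pf,b[:,1])))
v=np.vstack([cv2.resize(I['top'][90:270,200:420],None,fx=3.5,fy=3.5,interpolation=cv2.INTER_CUBIC)])
cv2.imwrite('pics/v1.png',cv2.resize(v,(733,600)))
E
```

```text
top carton 1440
side carton 1047
carton ['top'] [504.5 111.5] 13.77 56.4
carton ['side'] [512.6  60.9] 14.16 459.4
carton ['top', 'side'] [504.  111.1] 13.07 1001.3
top div 0
side div 0
div ['top'] [535.6 125.4] 13.37 0.0
div ['side'] [629.3 -75.8] 81.06 0.0Traceback (most recent call last):
  File "<stdin>", line 11, in <module>
  File "fit.py", line 39, in fit
    r=minimize(cost,q0,method='Nelder-Mead',options=dict(initial_simplex=sx,xatol=1e-5,fatol=.01)); q0=r.x
    res = _minimize_neldermead(fun, x0, args, callback, bounds=bounds,
                               **options)
    fsim[j] = func(sim[j])
              ~~~~^^^^^^^^
    fx = function(np.copy(x), *(wrapper_args + args))
  File "fit.py", line 35, in cost
    def cost(q): return sum(np.abs(render(c,parts,q,r)-m[r[1]:r[1]+r[3],r[0]:r[0]+r[2]]/255.).sum() for c,m,r in obs)
                        ~~~^^^^^^^^^^^^^^^^^^^^^^^^^^^^^^^^^^^^^^^^^^^^^^^^^^^^^^^^^^^^^^^^^^^^^^^^^^^^^^^^^^^^^^^^^^
  File "fit.py", line 35, in <genexpr>
    def cost(q): return sum(np.abs(render(c,parts,q,r)-m[r[1]:r[1]+r[3],r[0]:r[0]+r[2]]/255.).sum() for c,m,r in obs)
                                   ~~~~~~^^^^^^^^^^^^^
  File "fit.py", line 30, in render
    uv=(world2pix(cam,place(P,q))-[x,y]+.5)*S-.5
        ~~~~~~~~~^^^^^^^^^^^^^^^^
  File "h.py", line 10, in world2pix
    p=ctrl.camera_params(cam);T=np.array(p['pose']); q=(np.asarray(P,float)-T[:3,3])@T[:3,:3]
ValueError: time passes only in moves, steps and waits
```

```bash
python3 - <<'E'
import re
s=open('h.py').read(); s=s.replace("p=ctrl.camera_params(cam)","p=CP[cam]").replace("def pix2world","CP={c:ctrl.camera_params(c) for c in('top','side')}\ndef pix2world"); open('h.py','w').write(s)
E
python3 - <<'E'
from fit import *
I={c:cv2.imread(f'pics/{c}0.png') for c in('top','side')}
hs={c:cv2.cvtColor(I[c],cv2.COLOR_BGR2HSV) for c in I}
for c,pts in(('top',[(273,180),(273,186),(315,175),(314,182),(294,178),(284,245),(286,120),(240,200),(300,116)]),('side',[(285,226),(280,250),(290,255),(345,255),(345,232),(330,205),(310,240)])):
    for u,v in pts: print(c,(u,v),hs[c][v,u])
m=mask(I['side'],'carton'); print(cv2.boundingRect(m), world2pix('side',[[.504,.111,.042]]),world2pix('top',[[.504,.111,.042]]), pix2world('side',[[345,240]],.042))
E
```

```text
top (273, 180) [ 18 196 191]
top (273, 186) [ 18 198 188]
top (315, 175) [ 18 191 183]
top (314, 182) [ 17 191 178]
top (294, 178) [ 14 155 174]
top (284, 245) [ 31 177 196]
top (286, 120) [106 161 119]
top (240, 200) [ 14 158 169]
top (300, 116) [108 148 140]
side (285, 226) [ 12 217 187]
side (280, 250) [ 12 212 189]
side (290, 255) [ 12 210 189]
side (345, 255) [ 17  52 191]
side (345, 232) [ 39  14 253]
side (330, 205) [ 13 148 216]
side (310, 240) [ 13 146 218]
(320, 226, 51, 24) [[343.83620201 235.80322699]] [[284.01275831 230.63284342]] [[0.50051024 0.12287388 0.042     ]]
```

```bash
sed -i "s/(H>=25)&(H<=35)&(Sa>140)&(V>90)/(H>=20)\&(H<=36)\&(Sa>130)\&(V>70)/; s/(H>=9)&(H<=22)&(Sa>215)&(V>150)/(H>=9)\&(H<=22)\&(Sa>176)\&(V>90)/" fit.py
cat > m0.py <<'E'
from fit import *
I={c:cv2.imread(f'pics/{c}0.png') for c in('top','side')}
R={('top','carton'):(255,200,60,65),('side','carton'):(312,218,66,60),('top','div'):(262,158,64,40),('side','div'):(266,210,38,58)}
ov=I['top'].copy(); tiles=[]; Q={}
for kind,parts in(('carton',CART),('div',DIV)):
    allobs=[]
    for c in I:
        r=R[c,kind]; m=clean(mask(I[c],kind),r,kind=='carton'); print(c,kind,(m>0).sum()); allobs.append((c,m,r))
        t=cv2.resize(m[r[1]:r[1]+r[3],r[0]:r[0]+r[2]],None,fx=3,fy=3); tt=np.zeros((200,200),np.uint8); tt[:t.shape[0],:t.shape[1]]=t[:200,:200]; tiles.append(tt)
    p=pix2world('top',[[284,229] if kind=='carton' else [294,177]],.035)[0]
    for obs in(allobs[:1],allobs[1:],allobs):
        q,f=fit(obs,parts,[p[0],p[1],.1]); print(kind,[o[0] for o in obs],np.round(q[:2]*1e3,1),np.round(np.degrees(q[2]),2),round(f,1)); Q[kind,len(obs),obs[0][0]]=q
np.save('q.npy',np.array([Q['div',1,'top'],Q['carton',1,'top'],Q['div',2,'top'],Q['carton',2,'top']]))
m=clean(mask(I['top'],'blue')|0,(205,95,165,45),False)
t=np.array([(x,np.nonzero(m[:,x])[0].max()) for x in range(264,318,2)])
a=pix2world('top',np.c_[t[:,0],t[:,1]+.5],.0); pf=np.polyfit(a[:,1],a[:,0],1); print('near foot',-0-np.degrees(np.arctan(pf[0])),a[:,:2].mean(0))
xs=list(range(222,354,2)); ys=[np.nonzero(m[:,x])[0].min()-.5 for x in xs]
b=pix2world('top',np.c_[xs,ys],.03); pf=np.polyfit(b[:,1],b[:,0],1); print('far edge yaw',-np.degrees(np.arctan(pf[0])),b[:,:2].mean(0),np.std(b[:,0]-np.polyval(pf,b[:,1])))
d=Q['div',2,'top']; print('rel',rel(d,Q['carton',2,'top']),rel(Q['div',1,'top'],Q['carton',1,'top']),rel(Q['div',1,'side'],Q['carton',1,'side']))
def draw(cam,img,sc,off):
    v=cv2.resize(img,None,fx=sc,fy=sc,interpolation=cv2.INTER_CUBIC)
    stop=np.array([[.11,y,z] for y in(-.15,.15) for z in(0,.03)])
    for parts,q in((CART,Q['carton',2,'top']),(DIV,d),([stop],d)):
        for P in parts:
            h=cv2.convexHull(((world2pix(cam,place(P,q))-off+.5)*sc).astype(np.int32)); cv2.polylines(v,[h],True,(255,255,255),1)
    return v
v=np.hstack([draw('top',I['top'][95:270,205:365],2.5,[205,95]),draw('side',I['side'][180:355,180:335+45],2,[180,180])[:437]] if 0 else [cv2.resize(draw('top',I['top'][95:270,205:365],2.5,[205,95]),None,fx=1,fy=1)[:350],draw('side',I['side'][180:355,180:380],2,[180,180])])
cv2.imwrite('pics/v2.png',np.vstack([v,cv2.cvtColor(np.hstack(tiles),cv2.COLOR_GRAY2BGR)]))
E
python3 m0.py
```

```text
top carton 1536
side carton 1990
carton ['top'] [504.6 112. ] 13.93 107.4
carton ['side'] [502.6 112.4] 14.27 54.4
carton ['top', 'side'] [503.3 112.5] 14.17 188.0
top div 376
side div 1004
div ['top'] [617.3  98.1] 8.25 99.1
div ['side'] [616.3  99.3] 9.21 73.5
div ['top', 'side'] [616.7  98.6] 8.99 196.9Traceback (most recent call last):
  File "m0.py", line 15, in <module>
    t=np.array([(x,np.nonzero(m[:,x])[0].max()) for x in range(264,318,2)])
                   ~~~~~~~~~~~~~~~~~~~~~~~~~^^
    return umr_maximum(a, axis, None, out, keepdims, initial, where)
ValueError: zero-size array to reduction operation maximum which has no identity
```

```bash
sed -i "s/(Sa>140)&(V>50)/(Sa>110)\&(V>40)/" fit.py
sed -i "s/for x in range(264,318,2)\])/for x in range(264,318,2) if m[:,x].any()])/; s/^xs=list(range(222,354,2))/xs=[x for x in range(222,354,2) if m[:,x].any() and not (228<x<252 or 270<x<302 or 320<x<352)]/" m0.py; python3 m0.py | tail -4
```

```text
div ['top', 'side'] [616.7  98.6] 8.99 196.9
near foot 12.66282078507315 [0.73379937 0.11008871]
far edge yaw 10.93637053022661 [0.74812529 0.13152843] 0.003989141944723069
rel [-0.10989961  0.03151514  0.09041393] [-0.10957938  0.0298807   0.09911411] [-0.11018889  0.03116038  0.08831075]
```

View pics/v2.png

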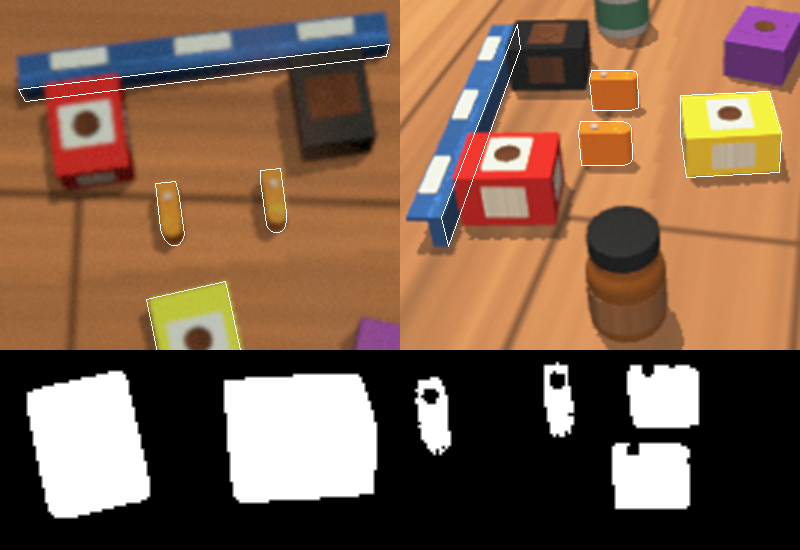

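The fit overlays match both cameras. The lane is at (616.7, 98.6) mm, yaw 9.0°. The carton in lane axes is at (-110, +31) mm, +5.2°. My plan is to push its left face sideways with two fingertips to centre and square it, then push from behind.

```bash
cat > go.py <<'E'
import sys
from h import *
from scipy.spatial.transform import Rotation as Ro
L=np.array([.6167,.0986,np.radians(9.0)])
def goal(lx,ly,z,axdeg):  # axdeg: tool x direction rel lane x
    s=ctrl.get_state(); R=Ro.from_quat(np.array(s['ee_rot']),scalar_first=True).as_matrix(); p=np.array(s['tcp_pos'])
    c,n=np.cos(L[2]),np.sin(L[2]); g=np.array([L[0]+c*lx-n*ly,L[1]+n*lx+c*ly,z])
    d=R.T@(g-p); a=L[2]+np.radians(axdeg); xw=np.array([np.cos(a),np.sin(a),0]); xt=R.T@xw
    tw=np.degrees(np.arctan2(-xt[2],xt[0]))
    print('lane',(lx,ly,z,axdeg),'d mm',np.round(d*1e3,1),'twist',round(tw,1))
def where():
    s=ctrl.get_state(); R=Ro.from_quat(np.array(s['ee_rot']),scalar_first=True).as_matrix(); p=np.array(s['tcp_pos'])
    c,n=np.cos(L[2]),np.sin(L[2]); d=p[:2]-L[:2]
    print('t',round(s['clock'],2),'lane tcp mm',np.round([1e3*(c*d[0]+n*d[1]),1e3*(c*d[1]-n*d[0]),p[2]*1e3],1),'toolx ang',round(np.degrees(np.arctan2(R[1,0],R[0,0])-L[2]),2),'F',np.round(s['contact_force'],1),'gap',round(s['finger_gap'],4),'q',np.round(s['qpos'],2))
    return R
E
python3 - <<'E'
from go import *
print(np.round(where(),3))
for a in(0,180): goal(-.112,.1,.15,a); goal(-.112,.1,.036,a)
for a in(90,-90): goal(-.18,0,.15,a)
E
```

```text
t 0.7 lane tcp mm [-549.  -570.9  256.3] toolx ang -82.46 F [ 0.4 -0.2 -0.1] gap 0.0854 q [-1.49  0.18  1.61 -0.    1.35 -0.21]
[[ 0.285 -0.     0.959]
 [-0.959 -0.     0.285]
 [ 0.    -1.    -0.   ]]
lane (-0.112, 0.1, 0.15, 0) d mm [-607.8  106.3  521.3] twist -82.5
lane (-0.112, 0.1, 0.036, 0) d mm [-607.8  220.3  521.3] twist -82.5
lane (-0.112, 0.1, 0.15, 180) d mm [-607.8  106.3  521.3] twist 97.5
lane (-0.112, 0.1, 0.036, 180) d mm [-607.8  220.3  521.3] twist 97.5
lane (-0.18, 0, 0.15, 90) d mm [-517.5  106.3  440.8] twist -172.5
lane (-0.18, 0, 0.15, -90) d mm [-517.5  106.3  440.8] twist 7.5
```

Call:
{"op": "servo_tool", "data": {
  "targets": [0,-0.05,0.01,0.05,-10,0,-0.1,0.02,0.1,-20,0,-0.15,0.03,0.14,-30,0,-0.2,0.04,0.18,-40,0,-0.25,0.05,0.22,-50,0,-0.3,0.06,0.26,-60,0,-0.35,0.07,0.3,-70,0,-0.4,0.08,0.345,-82.5,0,-0.45,0.09,0.39,-82.5,0,-0.5,0.1,0.43,-82.5,0,-0.55,0.106,0.475,-82.5,0,-0.608,0.106,0.521,-82.5]
}}

```text
clock: 2.2
tcp_pos: [0.4677, 0.128, 0.1527]
ee_rot: [-0.705, 0.705, 0.056, -0.056]
contact_force: [0.9, -0.7, 0.6]
finger_gap: 0.0426
```

```bash
python3 - <<'E'
from go import *
print(np.round(where(),3))
goal(-.112,.1,.15,0); goal(-.112,.1,.036,0)
E
```

```text
t 2.2 lane tcp mm [-142.5   52.4  152.7] toolx ang 0.07 F [ 0.9 -0.7  0.6] gap 0.0426 q [ 0.02  0.1   1.92 -0.    1.12 -0.14]
[[ 0.988  0.    -0.158]
 [ 0.158 -0.     0.988]
 [ 0.    -1.    -0.   ]]
lane (-0.112, 0.1, 0.15, 0) d mm [30.6  2.7 47.6] twist 0.1
lane (-0.112, 0.1, 0.036, 0) d mm [ 30.5 116.7  47.6] twist 0.1
```

Call:
{"op": "servo_tool", "data": {
  "targets": [0,0.03,0.003,0.048,0,0,0.031,0.003,0.048,0,0,0.031,0.003,0.048,0,0,0.031,0.03,0.048,0,0,0.031,0.06,0.048,0,0,0.031,0.085,0.048,0,0,0.031,0.1,0.048,0,0,0.031,0.11,0.048,0,0,0.031,0.115,0.048,0,0,0.031,0.117,0.048,0,0,0.031,0.117,0.048,0]
}}

```text
clock: 3.58
tcp_pos: [0.4912, 0.1804, 0.0362]
ee_rot: [-0.705, 0.705, 0.056, -0.055]
contact_force: [0.6, -0.3, -0.3]
finger_gap: 0.0428
```

```bash
python3 - <<'E'
from go import *
where()
for y in(.08,.06,.045,.042): goal(-.11,y,.036,0)
cv2.imwrite('pics/side1.png',ctrl.get_image('side')[120:380,180:500])
E
```

```text
t 3.58 lane tcp mm [-111.1  100.4   36.2] toolx ang 0.07 F [ 0.6 -0.3 -0.3] gap 0.0428 q [ 0.13  0.38  1.87 -0.    0.89 -0.03]
lane (-0.11, 0.08, 0.036, 0) d mm [  1.1   0.2 -20.4] twist 0.1
lane (-0.11, 0.06, 0.036, 0) d mm [  1.1   0.2 -40.4] twist 0.1
lane (-0.11, 0.045, 0.036, 0) d mm [  1.    0.2 -55.4] twist 0.1
lane (-0.11, 0.042, 0.036, 0) d mm [  1.    0.2 -58.4] twist 0.1
```

View pics/side1.png

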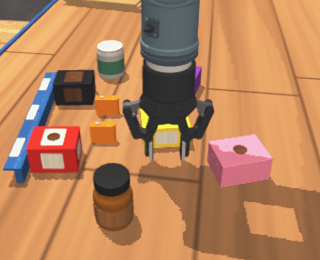

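Call:
{"op": "servo_tool", "data": {
  "targets": [0,0.001,0,-0.012,0,0,0.001,0,-0.02,0,0,0.001,0,-0.024,0,0,0.001,0,-0.028,0,0,0.001,0,-0.032,0,0,0.001,0,-0.036,0,0,0.001,0,-0.04,0,0,0.001,0,-0.044,0,0,0.001,0,-0.048,0,0,0.001,0,-0.051,0,0,0.001,0,-0.053,0,0,0.001,0,-0.053,0]
}}

```text
clock: 5.12
tcp_pos: [0.5006, 0.1279, 0.0362]
ee_rot: [-0.705, 0.705, 0.056, -0.055]
contact_force: [-0.5, -0.3, 1.0]
finger_gap: 0.0429
```

```bash
cat > meas.py <<'E'
import sys
from fit import *
import go
def meas(q0,save=None,cams=('side','top')):
    from go import L
    go.where(); obs=[]; I={}
    for c in cams:
        I[c]=ctrl.get_image(c)
        uv=world2pix(c,place(CART[0],q0)); a=np.floor(uv.min(0)-12).astype(int); b=np.ceil(uv.max(0)+12).astype(int)
        r=(a[0],a[1],b[0]-a[0],b[1]-a[1]); m=mask(I[c],'carton'); 
        print(c,'yellow px',(clean(m,r,False)>0).sum()); m=clean(m,r,True); obs.append((c,m,r))
    for o in [[x] for x in obs]+[obs]:
        q,f=fit(o,CART,q0); e=rel(L,q); print([x[0] for x in o],'rel mm/deg',np.round(e[:2]*1e3,1),np.round(np.degrees(e[2]),2),'cost',round(f,1))
    if save:
        v=[]
        for c,m,r in obs:
            x0,y0=r[0]-35,r[1]-35; im=cv2.resize(I[c][y0:r[1]+r[3]+35,x0:r[0]+r[2]+35],None,fx=3,fy=3,interpolation=cv2.INTER_CUBIC)
            for parts,qq in((CART,q),(DIV,L)):
                for P in parts: cv2.polylines(im,[cv2.convexHull(((world2pix(c,place(P,qq))-[x0,y0]+.5)*3).astype(np.int32))],True,(255,255,255),1)
            t=np.zeros((480,400,3),np.uint8); im=im[:480,:400]; t[:im.shape[0],:im.shape[1]]=im; v.append(t)
        cv2.imwrite(save,np.hstack(v))
    return q
def lane2world(x,y,deg):
    from go import L
    c,s=np.cos(L[2]),np.sin(L[2]); return np.array([L[0]+c*x-s*y,L[1]+s*x+c*y,L[2]+np.radians(deg)])
E
python3 - <<'E'
from meas import *
meas(lane2world(-.11,.006,0),'pics/v3.png')
E
```

```text
t 5.12 lane tcp mm [-110.1   47.1   36.2] toolx ang 0.07 F [-0.5 -0.3  1. ] gap 0.0429 q [ 0.02  0.37  1.89 -0.    0.88 -0.14]
side yellow px 532
top yellow px 358
['side'] rel mm/deg [-112.7    5.3] 0.43 cost 39.1
['top'] rel mm/deg [-112.     2.4] -2.55 cost 479.6
['side', 'top'] rel mm/deg [-113.     4.1] -0.32 cost 567.7
```

View pics/v3.png

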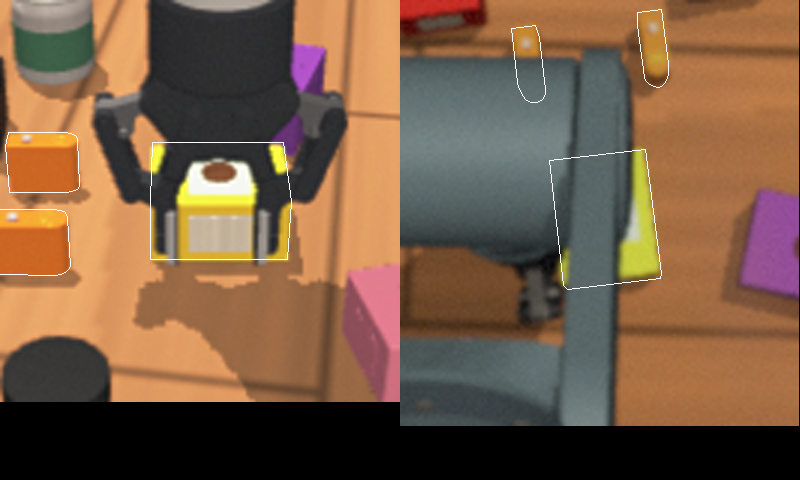

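Call:
{"op": "servo_tool", "data": {
  "targets": [0,0,0,-0.002,0,0,0,0,-0.004,0,0,0,0,-0.0052,0,0,0,0,-0.0052,0,0,0,0,-0.0052,0,0,0,0,0.005,0,0,0,0,0.03,0,0,0,0,0.05,0,0,0,-0.03,0.055,0,0,0,-0.08,0.055,0,0,0,-0.12,0.055,0,0,0,-0.12,0.055,0]
}}

```text
clock: 6.72
tcp_pos: [0.494, 0.1834, 0.1598]
ee_rot: [-0.705, 0.705, 0.059, -0.053]
contact_force: [0.8, 0.7, 0.0]
finger_gap: 0.0423
```

```bash
python3 - <<'E'
from go import *
where(); goal(-.2,0,.156,-90); goal(-.2,0,.036,-90)
E
```

```text
t 6.72 lane tcp mm [-108.   102.9  159.8] toolx ang 0.12 F [0.8 0.7 0. ] gap 0.0423 q [ 0.13  0.18  1.82 -0.    1.14 -0.03]
lane (-0.2, 0, 0.156, -90) d mm [ -92.3    3.1 -102.7] twist 90.1
lane (-0.2, 0, 0.036, -90) d mm [ -93.3  123.1 -102.6] twist 90.1
```

Call:
{"op": "servo_tool", "data": {
  "targets": [0.6,-0.015,0.003,-0.015,10,0.6,-0.03,0.003,-0.03,20,0.6,-0.045,0.003,-0.045,30,0.6,-0.06,0.003,-0.06,40,0.6,-0.07,0.003,-0.075,50,0.6,-0.08,0.003,-0.09,60,0.6,-0.092,0.003,-0.103,70,0.6,-0.092,0.003,-0.103,80,0.6,-0.092,0.003,-0.103,90,0.6,-0.092,0.003,-0.103,90,0.6,-0.092,0.003,-0.103,90]
}}

```text
clock: 8.1
tcp_pos: [0.419, 0.0674, 0.1555]
ee_rot: [0.541, -0.537, 0.456, -0.46]
contact_force: [-0.5, -0.5, 0.0]
finger_gap: 0.0174
```

```bash
python3 - <<'E'
from meas import *
meas(lane2world(-.112,.0,0),'pics/v4.png')
go.goal(-.2,0,.036,-90);go.goal(-.165,0,.036,-90)
E
```

```text
t 8.1 lane tcp mm [-2.002e+02  1.000e-01  1.555e+02] toolx ang -89.68 F [-0.5 -0.5  0. ] gap 0.0174 q [-0.12 -0.05  2.07  0.    1.11  1.28]
side yellow px 1186
top yellow px 487
['side'] rel mm/deg [-112.7    0.2] 1.73 cost 74.3
['top'] rel mm/deg [-92.2  -5.1] 51.08 cost 654.4
['side', 'top'] rel mm/deg [-112.4   -0.5] 0.8 cost 831.1
lane (-0.2, 0, 0.036, -90) d mm [-1.000e-01  1.198e+02 -1.000e+00] twist 0.2
lane (-0.165, 0, 0.036, -90) d mm [  0. 120.  34.] twist 0.2
```

View pics/v4.png

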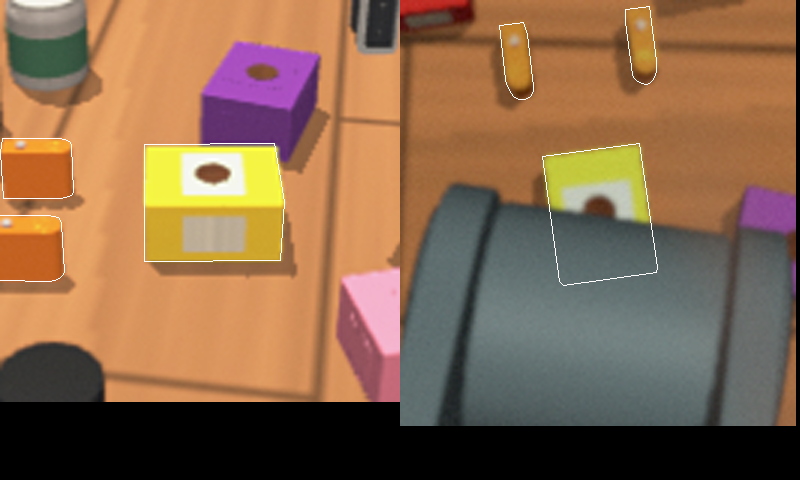

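Call:
{"op": "servo_tool", "data": {
  "targets": [0.6,0,0.03,-0.001,0.2,0.6,0,0.06,-0.001,0.3,0.6,0,0.09,-0.001,0.3,0.6,0,0.105,-0.001,0.3,0.6,0,0.115,-0.001,0.3,0.6,0,0.12,0,0.3,0.6,0,0.12,0.015,0.3,0.6,0,0.12,0.028,0.3,0.6,0,0.12,0.032,0.3,0.6,0,0.12,0.034,0.3,0.6,0,0.12,0.034,0.3]
}}

```text
clock: 9.57
tcp_pos: [0.4536, 0.0729, 0.036]
ee_rot: [0.539, -0.536, 0.458, -0.461]
contact_force: [-0.1, -0.9, 0.7]
finger_gap: 0.017
```

```bash
python3 - <<'E'
from go import *
where(); goal(-.13,0,.036,-90)
E
```

```text
t 9.57 lane tcp mm [-1.651e+02  1.000e-01  3.600e+01] toolx ang -90.04 F [-0.1 -0.9  0.7] gap 0.017 q [-0.1   0.27  2.03  0.    0.83  1.31]
lane (-0.13, 0, 0.036, -90) d mm [ 0.1  0.3 35.1] twist -0.0
```

Call:
{"op": "servo_tool", "data": {
  "targets": [0.6,0,0,0.0015,0,0.6,0,0,0.004,0,0.6,0,0,0.0075,0,0.6,0,0,0.011,0,0.6,0,0,0.0145,0,0.6,0,0,0.018,0,0.6,0,0,0.0215,0,0.6,0,0,0.025,0,0.6,0,0,0.029,0,0.6,0,0,0.033,0,0.6,0,0,0.035,0,0.6,0,0,0.035,0]
}}

```text
clock: 11.08
tcp_pos: [0.4885, 0.0783, 0.0364]
ee_rot: [0.54, -0.536, 0.457, -0.461]
contact_force: [0.8, 0.9, -0.1]
finger_gap: 0.017
```

```bash
python3 - <<'E'
from meas import *
meas(lane2world(-.079,.0,0),'pics/v5.png')
E
```

```text
t 11.07 lane tcp mm [-129.8    0.    36.4] toolx ang -90.04 F [ 0.8  0.9 -0.1] gap 0.017 q [-0.08  0.33  1.95  0.    0.86  1.33]
side yellow px 1189
top yellow px 0Traceback (most recent call last):
  File "<stdin>", line 2, in <module>
  File "meas.py", line 11, in meas
    print(c,'yellow px',(clean(m,r,False)>0).sum()); m=clean(m,r,True); obs.append((c,m,r))
                                                       ~~~~~^^^^^^^^^^
  File "fit.py", line 17, in clean
    c=cv2.convexHull(cv2.findNonZero(out)); cv2.fillConvexPoly(out,c,255)
cv2.error: OpenCV(4.12.0) /io/opencv/modules/imgproc/src/convhull.cpp:143: error: (-215:Assertion failed) total >= 0 && (depth == CV_32F || depth == CV_32S) in function 'convexHull'
```

```bash
python3 - <<'E'
from meas import *
meas(lane2world(-.079,.0,0),'pics/v5.png',('side',))
E
```

```text
t 11.18 lane tcp mm [-1.299e+02  1.000e-01  3.640e+01] toolx ang -90.04 F [ 0.2  0.4 -1. ] gap 0.0168 q [-0.08  0.33  1.95  0.    0.86  1.33]
side yellow px 1187
['side'] rel mm/deg [-79.   -0.4] -0.18 cost 74.8
['side'] rel mm/deg [-79.   -0.4] -0.18 cost 74.8
```

View pics/v5.png

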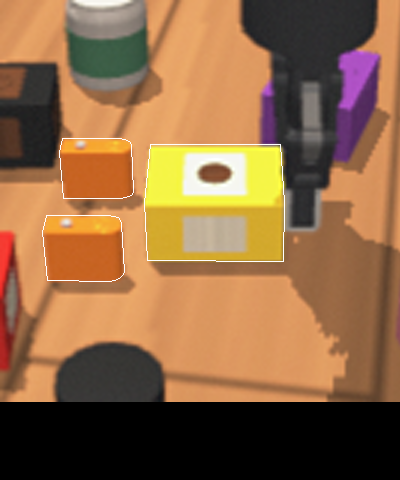

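Call:
{"op": "servo_tool", "data": {
  "targets": [0.6,0,0,0.002,0,0.6,0,0,0.005,0,0.6,0,0,0.0085,0,0.6,0,0,0.012,0,0.6,0,0,0.0155,0,0.6,0,0,0.019,0,0.6,0,0,0.0225,0,0.6,0,0,0.026,0,0.6,0,0,0.0295,0,0.6,0,0,0.033,0,0.6,0,0,0.035,0,0.6,0,0,0.035,0]
}}

```text
clock: 12.72
tcp_pos: [0.5232, 0.0838, 0.0368]
ee_rot: [0.54, -0.535, 0.457, -0.462]
contact_force: [-0.1, 0.9, -0.0]
finger_gap: 0.0171
```

```bash
python3 - <<'E'
from meas import *
meas(lane2world(-.044,.0,0),'pics/v6.png',('side',))
print('top yellow',cv2.boundingRect(mask(ctrl.get_image('top'),'carton')))
go.goal(-.055,0,.036,-90)
E
```

```text
t 12.72 lane tcp mm [-94.6  -0.   36.8] toolx ang -90.04 F [-0.1  0.9 -0. ] gap 0.0171 q [-0.07  0.39  1.86  0.    0.89  1.35]
side yellow px 1016
['side'] rel mm/deg [-43.5  -1.7] -2.27 cost 135.2
['side'] rel mm/deg [-43.5  -1.7] -2.27 cost 135.2
top yellow (400, 174, 1, 1)
lane (-0.055, 0, 0.036, -90) d mm [-0.   1.1 39.7] twist -0.0
```

Call:
{"op": "servo_tool", "data": {
  "targets": [0.6,0,0.001,0.002,0,0.6,0,0.001,0.005,0,0.6,0,0.001,0.0085,0,0.6,0,0.001,0.012,0,0.6,0,0.001,0.0155,0,0.6,0,0.001,0.019,0,0.6,0,0.001,0.0225,0,0.6,0,0.001,0.026,0,0.6,0,0.001,0.0295,0,0.6,0,0.001,0.033,0,0.6,0,0.001,0.0365,0,0.6,0,0.001,0.04,0]
}}

```text
clock: 14.32
tcp_pos: [0.5629, 0.09, 0.0361]
ee_rot: [0.54, -0.535, 0.457, -0.462]
contact_force: [-0.1, -0.0, -1.1]
finger_gap: 0.0167
```

```bash
python3 - <<'E'
from meas import *
go.where(); go.goal(-.02,0,.036,-90)
im=ctrl.get_image('side')[185:305,200:360]; cv2.imwrite('pics/v6.png',cv2.resize(im,None,fx=4,fy=4,interpolation=cv2.INTER_CUBIC))
E
```

```text
t 14.32 lane tcp mm [-54.5  -0.1  36.1] toolx ang -90.04 F [-0.1 -0.  -1.1] gap 0.0167 q [-0.05  0.46  1.75  0.    0.92  1.36]
lane (-0.02, 0, 0.036, -90) d mm [-0.1  0.4 34.5] twist -0.0
```

View pics/v6.png

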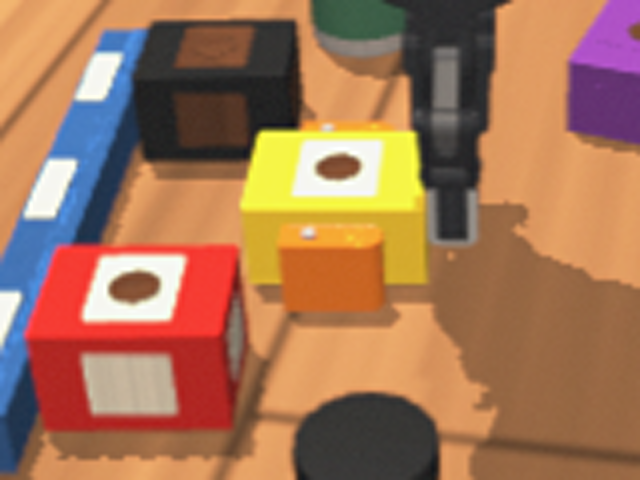

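The carton is passing through the gap freely (crop 245–430 px across, squared behind the near divider) and the contact force is near zero. I'll keep pushing.

Call:
{"op": "servo_tool", "data": {
  "targets": [0.6,0,0,0.003,0,0.6,0,0,0.0065,0,0.6,0,0,0.01,0,0.6,0,0,0.0135,0,0.6,0,0,0.017,0,0.6,0,0,0.0205,0,0.6,0,0,0.024,0,0.6,0,0,0.0275,0,0.6,0,0,0.031,0,0.6,0,0,0.0345,0,0.6,0,0,0.038,0,0.6,0,0,0.0415,0]
}}

```text
clock: 15.88
tcp_pos: [0.6046, 0.0965, 0.0366]
ee_rot: [0.54, -0.535, 0.457, -0.462]
contact_force: [-0.3, -0.2, 0.0]
finger_gap: 0.0173
```

Call:
{"op": "servo_tool", "data": {
  "targets": [0.6,0,0,0.003,0,0.6,0,0,0.006,0,0.6,0,0,0.009,0,0.6,0,0,0.012,0,0.6,0,0,0.015,0,0.6,0,0,0.018,0,0.6,0,0,0.021,0,0.6,0,0,0.024,0,0.6,0,0,0.026,0,0.6,0,0,0.027,0,0.6,0,0,0.027,0]
}}

```text
clock: 17.25
tcp_pos: [0.6314, 0.1007, 0.0369]
ee_rot: [0.54, -0.535, 0.457, -0.462]
contact_force: [-0.5, -0.6, -0.2]
finger_gap: 0.0169
```

```bash
python3 - <<'E'
from meas import *
go.where(); go.goal(.019,0,.036,-90)
im=ctrl.get_image('side')[175:305,180:340]; cv2.imwrite('pics/v7.png',cv2.resize(im,None,fx=4,fy=4,interpolation=cv2.INTER_CUBIC))
E
```

```text
t 17.25 lane tcp mm [14.8 -0.2 36.9] toolx ang -90.05 F [-0.5 -0.6 -0.2] gap 0.0169 q [-0.03  0.58  1.57  0.    0.99  1.39]
lane (0.019, 0, 0.036, -90) d mm [-0.2  1.   4.1] twist -0.0
```

View pics/v7.png

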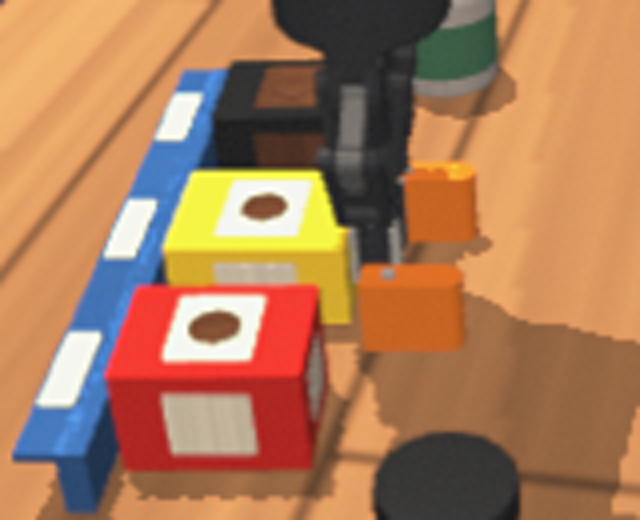

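The carton is past the dividers, with its front edge near the stop at crop (165,240). I'll close in with small steps and watch the force.

Call:
{"op": "servo_tool", "data": {
  "targets": [0.6,0,0,0.001,0,0.6,0,0,0.002,0,0.6,0,0,0.003,0,0.6,0,0,0.0035,0,0.6,0,0,0.0035,0]
}}

```text
clock: 17.92
tcp_pos: [0.6349, 0.1013, 0.037]
ee_rot: [0.54, -0.535, 0.457, -0.462]
contact_force: [0.1, -0.5, -0.3]
finger_gap: 0.0172
```

Call:
{"op": "servo_tool", "data": {
  "targets": [0.6,0,0,0.0005,0,0.6,0,0,0.001,0,0.6,0,0,0.001,0,0.6,0,0,0.001,0]
}}

```text
clock: 18.42
tcp_pos: [0.6353, 0.1014, 0.0369]
ee_rot: [0.54, -0.535, 0.457, -0.462]
contact_force: [-5.8, -1.2, 4.4]
finger_gap: 0.0174
```

Call:
{"op": "servo_tool", "data": {
  "targets": [0.6,0,0,0.0007,0,0.6,0,0,0.0013,0,0.6,0,0,0.0013,0,0.6,0,0,0.0013,0]
}}

```text
clock: 18.92
tcp_pos: [0.6354, 0.1014, 0.037]
ee_rot: [0.539, -0.536, 0.458, -0.461]
contact_force: [-8.6, -2.1, 6.0]
finger_gap: 0.017
```

```bash
python3 - <<'E'
from meas import *
go.where(); go.goal(.0,0,.036,-90)
E
```

```text
t 18.93 lane tcp mm [18.9 -0.2 37. ] toolx ang -90.03 F [-8.6 -2.1  6. ] gap 0.017 q [-0.03  0.59  1.55  0.    1.    1.39]
lane (0.0, 0, 0.036, -90) d mm [ -0.1   0.9 -19. ] twist -0.0
```

Call:
{"op": "servo_tool", "data": {
  "targets": [0.6,0,0,-0.003,0,0.6,0,0,-0.015,0,0.6,0,0,-0.04,0,0.6,0,0,-0.07,0,0.6,0,0,-0.09,0,0.6,0,-0.02,-0.1,0,0.6,0,-0.07,-0.11,0,0.6,0,-0.13,-0.12,0,0.6,0.05,-0.18,-0.15,0,0.6,0.11,-0.2,-0.19,0,0.6,0.17,-0.2,-0.24,0,0.6,0.22,-0.2,-0.28,0]
}}

```text
clock: 20.42
tcp_pos: [0.4115, -0.125, 0.2352]
ee_rot: [0.539, -0.536, 0.457, -0.462]
contact_force: [-0.3, -1.3, -0.6]
finger_gap: 0.0169
```

Call:
{"op": "servo_tool", "data": {
  "targets": [0.6,0.06,0,-0.01,0,0.6,0.12,0,-0.02,0,0.6,0.18,0,-0.02,0,0.6,0.18,0,-0.02,0,0.6,0.18,0,-0.02,0]
}}

```text
clock: 21.05
tcp_pos: [0.4194, -0.3054, 0.235]
ee_rot: [0.539, -0.536, 0.457, -0.462]
contact_force: [-0.7, 0.7, -0.8]
finger_gap: 0.0173
```

```bash
sed -i "s/meas(q0,save=None/meas(q0,save=None/" meas.py; python3 - <<'E'
from meas import *
meas(lane2world(.07,.0,0),'pics/v8.png')
I={'top':ctrl.get_image('top')}; cv2.imwrite('pics/top_end.png',I['top'])
J=cv2.imread('pics/top0.png'); d=cv2.absdiff(I['top'],J).max(2)
for n,(x,y,w,h) in dict(red=(220,120,42,52),dark=(318,110,40,52),tin=(372,140,42,42),jar=(165,185,42,40),pink=(220,268,50,58),purple=(340,218,55,50),stop=(210,98,152,36)).items(): print(n,(d[y:y+h,x:x+w]>40).sum())
E
```

```text
t 21.05 lane tcp mm [-258.  -368.2  235. ] toolx ang -90.02 F [-0.7  0.7 -0.8] gap 0.0173 q [-0.86  0.07  1.77  0.01  1.29  0.55]
side yellow px 963
top yellow px 910
['side'] rel mm/deg [69.5 -1.6] -0.04 cost 229.6
['top'] rel mm/deg [70.6  0.1] -0.2 cost 120.3
['side', 'top'] rel mm/deg [69.8 -1.2] -0.05 cost 359.5
red 0
dark 0
tin 0
jar 0
pink 0
purple 0
stop 495
```

View pics/v8.png

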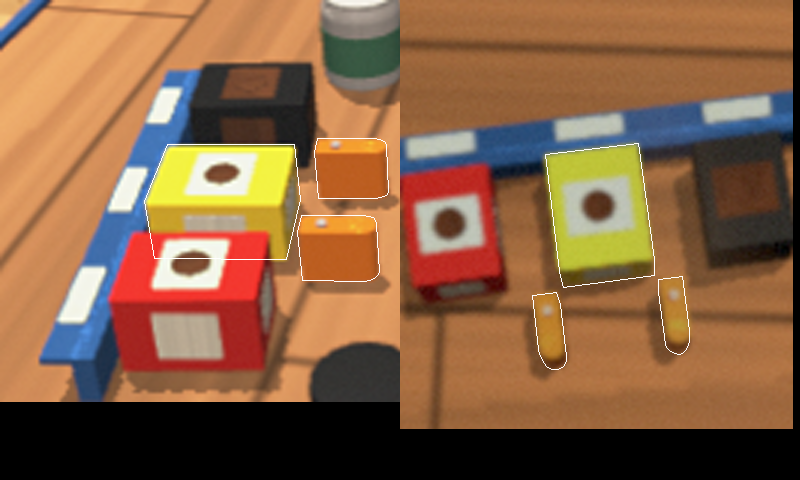

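The carton is flush and square against the stop (about 70 mm, −0.1°). The bystanders show no pixel change and the hand is clear, so I'm handing in.

```bash
python3 -c "
from cell import ctrl
print(ctrl.hand_in())"
```

```text
the job is handed in; nothing more can be done
None
```

The yellow carton now sits in the middle slot against the blue back stop, and I handed the job in at about 21 s of the 64 s allowed.

**What I did:** I pushed the carton's left face about 31 mm sideways with two fingertips to centre and square it. I then pushed it from behind, through the gap, until it met the stop. Contact came at the expected depth, and I held about 9 N there. I backed straight out, lifted, and moved the hand well clear.

**Last checks:**
- **Position:** the camera fit puts the carton 69.5–70.6 mm past the gap point (target 70 mm) and within 0.2° of square. The top view shows it against the stop.
- **Other stock:** both boxes, the jar, the tin and the two look-alikes show no change in the top view.
- **Disagreement:** the side camera puts the carton 1.6 mm off centre and the top camera 0.1 mm. The side view is partly blocked by the red box, so I trust the top one.
- **Odd reading:** the upward force on the tool read 6 N while it was pressed against the stop. It was gone after I backed off, and the carton showed no lift or tilt.
- **Blind stretch:** in the gap, the arm hid the carton from the top camera. There I relied on the side view, partly blocked by a divider, and on force readings, which stayed near zero.

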